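# Slide the check weight to the tray's lip and put it on the portion scale

## Task

Lift the shallow aluminium tray by its bar handle so that the flat brass weight lying in it slides down into the pick-up lip at the tray's low end, then lower the tray flat again with the weight still in the lip. Then pick the weight out of the lip and lay it flat on the pan of the portion scale, well on the pan with no part overhanging, and do not let it fall onto the pan from a height.

Things in the scene. Friction and masses are not known exactly. Their poses are not given: they have to be found in the camera images.
- weight: Check weight: plain flat polished brass disc, 50 mm across, 6 mm thick, about 90 g, lying in the tipping tray at first. Origin: centre of its underside, z up. It starts to slide when the tray tilts about 20 degrees; 0.55 to 0.6 rad for a second is sure. The bigger (70 mm) and smaller (30 mm) brass weights on the table behind the scale are not part of the job.
- lip (a point): Pick-up lip at the tray's low end, on its floor under the centre of the weight resting there; 50 mm above the table, tilts with the tray. x points along the tray to the handle, z out of the floor. The lip is a tongue 34 mm wide (along y), no side walls, end stops 8 mm high: the weight overhangs it 8 mm on both y sides, free below to 6 mm above the table, for fingers closing along y.
- handle (a point): Middle of the tray's handle: a round steel bar 10 mm thick, 72 mm long, along y, held at both ends, 85 mm above the table when flat; axes as at the lip. It lies 215 mm in x and 35 mm in z from the lip point, 47 mm beyond the tray's rear wall. Tray 133 by 136 mm, walls 12 mm high, with rails narrowing to a 60 mm mouth 35 mm in x from the lip point.
- tip_tray (a joint): Tilt of the tray, rad: 0 flat, grows as the handle is lifted, stop at 0.7. The hinge axis runs along y, 30 mm in x and -10 mm in z from the lip point, 40 mm above the table on a fixed stand, so the handle moves on an arc of 190 mm radius towards the lip. Lifting takes about 3 N at the handle. Let go, the tray falls back flat: lower it by the handle.
- scale: Portion scale, fixed: white body (150 by 170 mm) with a flat square steel pan 140 by 140 mm. Origin on the table under the pan's centre, x and y along the pan's sides, z up; the pan's top is 60 mm above the origin. A low display (up to 40 mm high) stands out 40 mm beyond the pan at its -x side, towards the robot.
There are look-alikes about, which are no part of the job. What is shaped like the weight but green or white is not meant.

How it is judged:
By the outcome, as a careful person would: the job done as asked, in the order asked, and still so for the second after the job is handed in, with the robot touching nothing.
It also fails if it takes over 62 s, if anything falls off the work surface, if the arm or the gripper's body presses on something with over 40 N, if the wrist force passes 120 N, or if a joint passes its speed limit or range.

## Robot

A 6-joint arm with a two-finger parallel gripper is mounted at the origin on the work surface. World frame = base frame: x ahead of the robot, y to its left, z up, the work surface at z = 0. Lengths are in m, angles in rad, forces in N, time in s.
With the tool pointing down it reaches from about 0.3 to 0.75 m from the base axis. Payload 8.5 kg.
Tool frame: the origin (TCP) lies on the centre line of the jaws, within the pads' length; the fingertips stand 19 mm ahead of it and the grasp point (between the pads) is the TCP (robot.nose_length is the z of the fingertips in the tool frame, in m); z points along the fingers, y is the line along which they close (so a half turn about z gives the same grasp; the last joint's range is limited). The gripper opens to 85 mm and grips with 20 to 120 N. Pads are 22 mm wide; open, the fingers measure 114 mm over their backs; the gripper's body (76 mm by 85 mm) begins 54 mm behind the grasp point. The pads swing forward as they close: fully open they stand 13 mm farther back than shut.
Start: joints at [0.964, 0.381, 1.297, -0, 1.464, -0.215], TCP at [0.21, 0.508, 0.25] pointing down, gripper open.
Joint ranges: [-3.11, 3.11], [-0.89, 2.33], [0.22, 2.48], [-1.42, 4.56], [0.17, 2.85], [-2.88, 2.88]. Speed limits (rad/s): [2.39, 2.39, 3.14, 3.14, 3.14, 3.14].

## Interface

Orientations are given as a unit quaternion [w, x, y, z].
In Python, from plant import sensors, viewer, robot gives the robot as it stands.
- The arm moves only by the shell command python3 -m inch 'ROWS' [FORCE]. ROWS is JSON, a list of rows, each an object of numbers: "gripper": the finger opening in cm, from 0 to 8.54; "x", "y", "z": the shift along the tool's x, y, z in cm; "wx", "wy", "wz": the turn, a rotation vector about the tool's x, y, z in units of 6 degrees (1.0 is 6 degrees). In form: [{"gripper": .., "x": .., "y": .., "z": .., "wx": .., "wy": .., "wz": ..}, ...]. A call has 1 to 5 rows; each row is the pose to reach, as a shift and turn from the pose commanded when the call began, along the tool's axes at that moment; what a row does not reach only later rows make up. A row lasts 1/12 s, in which the tool goes at most 41.7 mm and 7.16 degrees, less where a joint would pass 70% of its speed; a pose out of reach is approached as far as the arm can. A call with a gripper value outside its range is refused whole. The fingers move at their own pace and stop on an object; FORCE is the grip in N (left out, the last holds). Time passes only in rows, so rows that repeat a pose let the fingers close. It gives the time, the measured TCP pose, the force, the opening and the grip force at its end, in the units of the state.
- sensors.observe(): the state, without advancing time (a new reading comes with each control period).
- viewer.read_camera(name): name is "side" or "top"; returns (picture, depth): 420x560x3 uint8, blue, green, red; 420x560 float32, m along the optical axis (not along the pixel's ray), 0 where there is no reading.
- viewer.calibration(name): a dict with "intrinsics" (3x3 intrinsics, pixels), "cam_to_world" (4x4, takes a point from camera to world coordinates). Camera axes: x right, y down, z forward; pixel columns grow to the right and rows downward; lengths in m; the calibration is good to about 2 mm. A picture is of the moment at which its call begins. calibration takes no time and is no camera call.
- robot.job_done(): hands the job in; it is judged then, once.
The state is a dict: "t": time; "qpos": joint angles; "joint_vel": joint speeds; "tau": joint torques, N m; "eef_pos": TCP position; "eef_rot": TCP orientation; "wrist_force": force on the tool from outside, world axes, zero at the start; "torque": the same for the moment, N m; "grip_width": opening from 0.0 (shut) to 1.0 (fully open); "grasp_force": force on a finger pad.
Only numpy, scipy, OpenCV 4.12 (cv2) and the standard library are available. Lean on these libraries where they do the work, as an engineer would, in place of code of your own. Each camera call takes 0.05 s, during which the arm holds its last target. There are 200 camera calls.

## Working session

There is one attempt and no reset: what is moved stays moved. The work goes in short steps, Python scripts to look and compute and a shell command to move; the robot and the scene stay as the last step left them, time stands still between calls to the robot, and variables do not carry over. Pictures are saved under pics/ and viewed, at most 10 in all, crops included, and the job is handed in when it is done.

```bash
ls; mkdir -p pics; python3 - <<'E'
from plant import sensors, viewer, robot
import cv2, numpy as np
print(sensors.observe()); print(robot.nose_length)
for n in("side","top"):
    p,d=viewer.read_camera(n); c=viewer.calibration(n)
    print(n,c["intrinsics"],c["cam_to_world"])
    cv2.imwrite(f"pics/{n}0.png",p); np.save(f"{n}0.npy",d)
E
```

```text
pics
{'t': 0.0, 'qpos': array([ 9.63725088e-01,  3.81218898e-01,  1.29827047e+00,  7.72935155e-06,
        1.46357927e+00, -2.15262464e-01]), 'joint_vel': array([-0.00216646,  0.00084791,  0.00057296,  0.0002367 ,  0.00116081,
        0.00070819]), 'tau': array([-2.51158621e-03, -4.48456800e+01, -2.31270629e+01, -2.74669128e-04,
        4.87696103e-03, -2.30333291e-05]), 'eef_pos': array([0.20985174, 0.50810834, 0.24969618]), 'eef_rot': array([-2.98481817e-04,  1.94654058e-01,  9.80871680e-01, -6.74948049e-04]), 'wrist_force': array([-0.42418217,  0.39011863, -0.23961953]), 'torque': array([-0.03992126, -0.02596332, -0.0107011 ]), 'grasp_force': 0.0, 'grip_width': 1.0043352956911622}
0.019
side [[409.90713057   0.         281.27791846]
 [  0.         409.90713057 208.18652477]
 [  0.           0.           1.        ]] [[ 0.74961564 -0.33560303  0.57047962  0.09123073]
 [-0.66184486 -0.37207296  0.65078652 -0.5500067 ]
 [-0.00614589 -0.86540876 -0.50102885  0.47627842]
 [ 0.          0.          0.          1.        ]]
top [[398.92199988   0.         283.57163547]
 [  0.         398.92199988 207.09509966]
 [  0.           0.           1.        ]] [[ 0.02665632 -0.99254647  0.11891567  0.44200365]
 [-0.99947663 -0.02428161  0.02137438 -0.04245828]
 [-0.0183276  -0.11942319 -0.99267427  0.89446781]
 [ 0.          0.          0.          1.        ]]
```

View pics/top0.png

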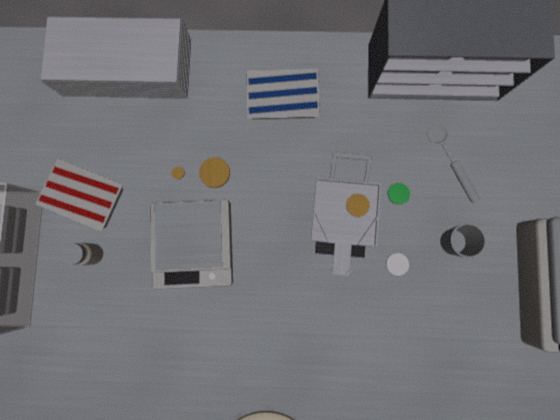

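View pics/side0.png

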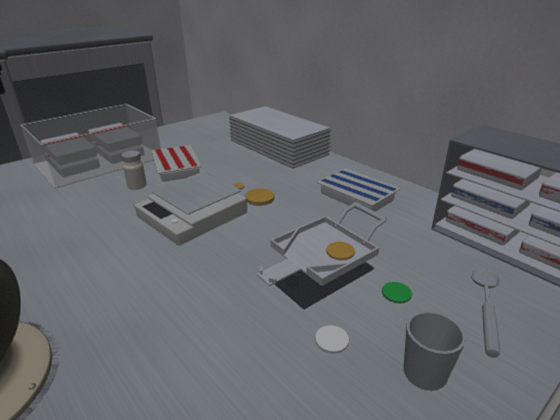

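Top view: the tray is at (345,212), its handle bar at (351,155), its lip at (343,265), and the scale pan at (188,235). Things that could be taken for the weight:
- brass disc in the tray, (357,205)
- 70 mm brass, (215,172)
- 30 mm brass, (178,173)
- green disc, (399,193)
- white disc, (398,264)

I choose the brass disc in the tray at (357,205), and check it in a close crop.

```bash
cat > h.py <<'E'
import numpy as np, cv2
from plant import viewer
def ray(n,u,v):
    c=viewer.calibration(n); T=c["cam_to_world"]
    d=T[:3,:3]@np.linalg.inv(c["intrinsics"])@[u,v,1]
    return T[:3,3],d
def onz(n,u,v,z):
    o,d=ray(n,u,v); return o+d*(z-o[2])/d[2]
def brass(p):
    h=cv2.cvtColor(p,cv2.COLOR_BGR2HSV)
    m=cv2.inRange(h,(8,90,60),(28,255,255))
    n,l,s,c=cv2.connectedComponentsWithStats(m)
    return [(s[i,4],c[i],s[i,2:4]) for i in range(1,n) if s[i,4]>40]
E
python3 - <<'E'
from h import *
p=cv2.imread("pics/top0.png"); q=cv2.imread("pics/side0.png")
d=np.load("top0.npy")
for a,c,s in brass(p):
    print(a,c,s,onz("top",*c,0.058).round(4), d[int(c[1]),int(c[0])])
a=cv2.resize(p[145:285,300:420],None,fx=4,fy=4,interpolation=cv2.INTER_CUBIC)
b=p[190:295,140:240]; b=cv2.resize(b,None,fx=3,fy=3,interpolation=cv2.INTER_CUBIC)
out=np.zeros((560,790,3),np.uint8); out[:560,:480]=a; out[:315,485:785]=b
cv2.imwrite("pics/crop.png",np.clip(out*1.5,0,255).astype(np.uint8))
E
```

```text
703 [214.02702703 172.09672831] [31 30] [0.614  0.1265 0.058 ] 0.901195
115 [177.54782609 172.52173913] [12 12] [0.6113 0.205  0.058 ] 0.9109061
391 [357.47314578 204.65217391] [22 22] [ 0.5512 -0.18    0.058 ] 0.83988804
```

View pics/crop.png

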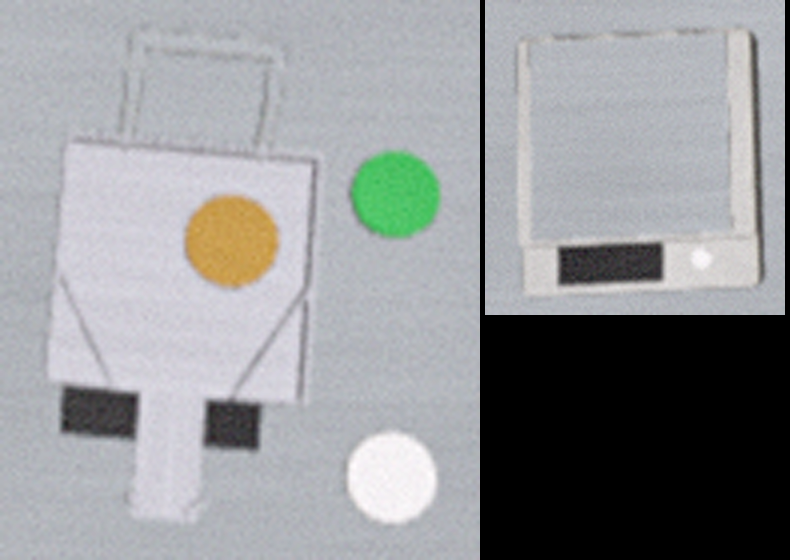

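```bash
python3 - <<'E'
from h import *
P=lambda x,y,z:onz("top",300+(x+.5)/4-.5,145+(y+.5)/4-.5,z)
L=P(138,44,.085);R=P(274,58,.085);print("bar ends",L,R,np.linalg.norm(L-R),np.arctan2(*(L-R)[:2]),(L+R)/2)
c=[P(70,140,.062),P(318,157,.062),P(305,402,.062),P(50,380,.062)]
for i in range(4):print(c[i].round(4),np.linalg.norm(c[i]-c[(i+1)%4]).round(4))
a=(c[0]+c[1])/2;b=(c[2]+c[3])/2;u=(a-b)/np.linalg.norm(a-b);print("axis",np.arctan2(u[1],u[0]),np.arctan2(*(c[0]-c[1])[:2]))
e=(P(132,515,.055)+P(197,521,.055))/2;print("tongue end",e)
H=(L+R)/2; print("H to end",np.linalg.norm((H-e)[:2]),"H to rear",np.linalg.norm((H-a)[:2]),np.arctan2(*(H-e)[1::-1]))
S=lambda x,y,z:onz("top",140+(x-485+.5)/3-.5,190+(y+.5)/3-.5,z)
s=[S(528,38,.06),S(732,31,.06),S(735,237,.06),S(526,243,.06)]
for i in range(4):print(s[i].round(4),np.linalg.norm(s[i]-s[(i+1)%4]).round(4))
print("pan",sum(s)/4)
# handle depth in side/top
for n in("top","side"):
    d=np.load(n+"0.npy"); T=viewer.calibration(n);K=T["intrinsics"];M=T["cam_to_world"]
    v,w=np.mgrid[:420,:560]; X=np.stack([(w-K[0,2])/K[0,0]*d,(v-K[1,2])/K[1,1]*d,d],-1)@M[:3,:3].T+M[:3,3]
    m=(d>0)&(X[...,2]>.078)&(X[...,2]<.1)&(np.abs(X[...,0]-H[0])<.05)&(np.abs(X[...,1]-H[1])<.06)
    print(n,m.sum(),X[m].mean(0),X[m].min(0),X[m].max(0))
    m=(d>0)&(abs(X[...,2]-.06)<.008)&(np.hypot(X[...,0]-s[0][0]+.07,X[...,1]-s[0][1]+.07)<.12)
    print(n,m.sum(),X[m].mean(0),X[m].min(0),X[m].max(0))
E
```

```text
bar ends [ 0.64888061 -0.12686947  0.085     ] [ 0.64302648 -0.19702509  0.085     ] 0.0703994479302885 0.08325215497536588 [ 0.64595355 -0.16194728  0.085     ]
[ 0.602 -0.094  0.062] 0.1307
[ 0.5959 -0.2246  0.062 ] 0.129
[ 0.4672 -0.2177  0.062 ] 0.1322
[ 0.4751 -0.0857  0.062 ] 0.1272
axis -0.05937952034197621 0.04646680470716502
tongue end [ 0.40559464 -0.14658968  0.055     ]
H to end 0.24084903456420398 H to rear 0.04706386049868098 -0.06380770264303547
[0.5454 0.2508 0.06  ] 0.1448
[0.5539 0.1063 0.06  ] 0.1439
[0.4103 0.0977 0.06  ] 0.1453
[0.4022 0.2428 0.06  ] 0.1434
pan [0.47795542 0.17441296 0.06      ]
top 283 [ 0.64125564 -0.16170715  0.08743131] [ 0.6128026  -0.20102747  0.07808367] [ 0.65433911 -0.12137905  0.09325597]
top 4405 [0.47705437 0.17506798 0.05991297] [0.40369041 0.10175103 0.05355445] [0.55178613 0.2489209  0.06519587]
side 296 [ 0.63974738 -0.16500339  0.08619602] [ 0.61488057 -0.20241389  0.0783207 ] [ 0.65421626 -0.12245932  0.09173564]
side 1978 [0.47342883 0.16855295 0.06000496] [0.40340588 0.09930885 0.05464385] [0.55210142 0.25165037 0.06298809]
```

The crop confirms that the brass disc in the tray is the right one. Its size fits 50 mm, and the green and white discs lie outside the tray. The tongue end is at crop (165,518) and the bar from (138,44) to (274,58). The handle-to-tongue-end distance of 241 mm, the tray sides of about 130 mm and the pan height of 0.060 all agree with the description.

Lip ≈ (0.431, -0.148), tray yaw ≈ -0.064, pan centre ≈ (0.477, 0.175). First I turn the tool so its y lies along the tray.

```bash
cat >> h.py <<'E'
from scipy.spatial.transform import Rotation as Ro
from plant import sensors
def go(p,psi):
    s=sensors.observe(); R0=Ro.from_quat(np.roll(s["eef_rot"],-1))
    y=np.array([np.cos(psi),np.sin(psi),0]); z=np.array([0,0,-1.])
    R=Ro.from_matrix(np.stack([np.cross(y,z),y,z],1))
    t=R0.inv().apply(np.array(p)-s["eef_pos"])*100; w=np.degrees((R0.inv()*R).as_rotvec())/6
    print("t",s["t"],"at",s["eef_pos"].round(4),"xyz",t.round(2),"w",w.round(2),"grip",round(s["grip_width"]*8.54,2),"F",s["wrist_force"].round(1),s["grasp_force"])
E
python3 -m inch '[{"gripper":4,"wz":5.9},{"gripper":4,"wz":5.9},{"gripper":4,"wz":5.9},{"gripper":4,"wz":5.9},{"gripper":4,"wz":5.9}]'
python3 -m inch '[{"gripper":4,"wz":5.9},{"gripper":4,"wz":5.9},{"gripper":4,"wz":5.9},{"gripper":4,"wz":5.9},{"gripper":4,"wz":5.9}]'
python3 -c "from h import *;go((.646,-.162,.25),-.064)"
```

```text
t 0.1 at [0.2099 0.5081 0.2498] xyz [-6.590e+01 -4.528e+01  1.000e-02] w [-1.000e-02  0.000e+00  1.187e+01] grip 8.55 F [-0.1 -0.8  0.4] 0.0invalid input
invalid input
```

```bash

python3 -m inch '[{"gripper":4,"x":0,"y":0,"z":0,"wx":0,"wy":0,"wz":5.9},{"gripper":4,"x":0,"y":0,"z":0,"wx":0,"wy":0,"wz":5.9},{"gripper":4,"x":0,"y":0,"z":0,"wx":0,"wy":0,"wz":5.9},{"gripper":4,"x":0,"y":0,"z":0,"wx":0,"wy":0,"wz":5.9},{"gripper":4,"x":0,"y":0,"z":0,"wx":0,"wy":0,"wz":5.9}]' 30
python3 -m inch '[{"gripper":4,"x":0,"y":0,"z":0,"wx":0,"wy":0,"wz":5.9},{"gripper":4,"x":0,"y":0,"z":0,"wx":0,"wy":0,"wz":5.9},{"gripper":4,"x":0,"y":0,"z":0,"wx":0,"wy":0,"wz":5.9},{"gripper":4,"x":0,"y":0,"z":0,"wx":0,"wy":0,"wz":5.9},{"gripper":4,"x":0,"y":0,"z":0,"wx":0,"wy":0,"wz":5.9}]'
python3 -c "from h import *;go((.646,-.162,.25),-.064)"
```

```text
t: 0.52
eef_pos: [0.2099, 0.5082, 0.2499]
eef_rot: [-0.0, 0.486, 0.874, -0.0]
wrist_force: [0.1, -0.3, -0.2]
grip_width: 0.468
grasp_force: 0.0
t: 0.93
eef_pos: [0.2099, 0.5082, 0.2499]
eef_rot: [0.0, 0.729, 0.685, -0.0]
wrist_force: [0.0, -0.0, 0.3]
grip_width: 0.468
grasp_force: 0.0
t 0.9333 at [0.2099 0.5082 0.2499] xyz [-6.414e+01  4.774e+01  2.000e-02] w [-0.    0.01  0.01] grip 4.0 F [ 0.  -0.   0.3] 0.0
```

```bash

for i in 1; do :; done
python3 -m inch '[{"gripper":4,"x":-16,"y":11.9,"z":0,"wx":0,"wy":0,"wz":0},{"gripper":4,"x":-16,"y":11.9,"z":0,"wx":0,"wy":0,"wz":0},{"gripper":4,"x":-16,"y":11.9,"z":0,"wx":0,"wy":0,"wz":0},{"gripper":4,"x":-16,"y":11.9,"z":0,"wx":0,"wy":0,"wz":0},{"gripper":4,"x":-16,"y":11.9,"z":0,"wx":0,"wy":0,"wz":0}]' | head -2
python3 -m inch '[{"gripper":4,"x":-16,"y":11.9,"z":0,"wx":0,"wy":0,"wz":0},{"gripper":4,"x":-16,"y":11.9,"z":0,"wx":0,"wy":0,"wz":0},{"gripper":4,"x":-16,"y":11.9,"z":0,"wx":0,"wy":0,"wz":0},{"gripper":4,"x":-16,"y":11.9,"z":0,"wx":0,"wy":0,"wz":0},{"gripper":4,"x":-16,"y":11.9,"z":0,"wx":0,"wy":0,"wz":0}]' | head -2
python3 -m inch '[{"gripper":4,"x":-16,"y":11.9,"z":0,"wx":0,"wy":0,"wz":0},{"gripper":4,"x":-16,"y":11.9,"z":0,"wx":0,"wy":0,"wz":0},{"gripper":4,"x":-16,"y":11.9,"z":0,"wx":0,"wy":0,"wz":0},{"gripper":4,"x":-16,"y":11.9,"z":0,"wx":0,"wy":0,"wz":0},{"gripper":4,"x":-16,"y":11.9,"z":0,"wx":0,"wy":0,"wz":0}]' | head -2
python3 -c "from h import *;go((.646,-.162,.15),-.064)"
```

```text
t: 1.35
eef_pos: [0.3206, 0.3396, 0.2501]
t: 1.77
eef_pos: [0.4305, 0.1728, 0.2502]
t: 2.18
eef_pos: [0.5403, 0.0061, 0.2499]
t 2.1833 at [0.5403 0.0061 0.2499] xyz [-16.16  11.53   9.99] w [-0.    0.    0.06] grip 4.01 F [0.8 0.4 0.1] 0.0
```

```bash

python3 -m inch '[{"gripper":4,"x":-16.2,"y":11.6,"z":0,"wx":0,"wy":0,"wz":0},{"gripper":4,"x":-16.2,"y":11.6,"z":0,"wx":0,"wy":0,"wz":0},{"gripper":4,"x":-16.2,"y":11.6,"z":3,"wx":0,"wy":0,"wz":0},{"gripper":4,"x":-16.2,"y":11.6,"z":7,"wx":0,"wy":0,"wz":0},{"gripper":4,"x":-16.2,"y":11.6,"z":10,"wx":0,"wy":0,"wz":0}]' | head -2
python3 -m inch '[{"gripper":4,"x":0,"y":0,"z":1,"wx":0,"wy":0,"wz":0},{"gripper":4,"x":0,"y":0,"z":1,"wx":0,"wy":0,"wz":0}]'|head -2
python3 - <<'E'
from h import *
go((.646,-.162,.088),-.064)
p,d=viewer.read_camera("side"); q,_=viewer.read_camera("top")
cv2.imwrite("pics/n1.png",np.hstack([cv2.resize(p[100:300,230:430],None,fx=2,fy=2),cv2.resize(q[110:310,280:480],None,fx=2,fy=2)]))
E
```

```text
t: 2.6
eef_pos: [0.6372, -0.1462, 0.18]
t: 2.77
eef_pos: [0.6342, -0.1433, 0.1652]
t 2.7667 at [ 0.6342 -0.1433  0.1652] xyz [-1.82  1.34  7.7 ] w [-0.07 -0.03  0.05] grip 3.99 F [ 0.4  0.1 -0.1] 0.0
```

View pics/n1.png

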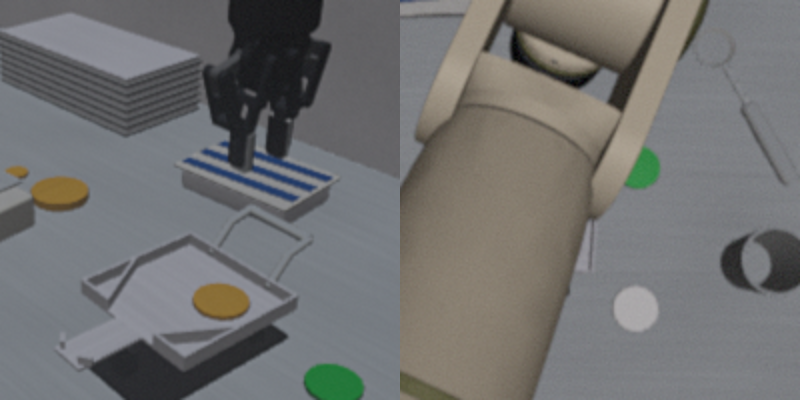

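The side crop shows the open fingers at (240,150) and (280,135), above and behind-left of the handle bar at (280,225). The disc is still in the tray at (220,300). Next I finish the alignment.

```bash

python3 -m inch '[{"gripper":4,"x":-1.8,"y":1.3,"z":2,"wx":0,"wy":0,"wz":0},{"gripper":4,"x":-1.8,"y":1.3,"z":3.5,"wx":0,"wy":0,"wz":0},{"gripper":4,"x":-1.8,"y":1.3,"z":3.5,"wx":0,"wy":0,"wz":0},{"gripper":4,"x":-1.8,"y":1.3,"z":3.5,"wx":0,"wy":0,"wz":0}]'|head -2
python3 - <<'E'
from h import *
go((.646,-.162,.088),-.064)
E
```

```text
t: 3.2
eef_pos: [0.6474, -0.1606, 0.1362]
t 3.2 at [ 0.6474 -0.1606  0.1362] xyz [-0.14 -0.14  4.82] w [0.01 0.   0.08] grip 3.96 F [-0.2  1.2 -0.4] 0.0
```

```bash

python3 -m inch '[{"gripper":4,"x":-0.1,"y":-0.1,"z":1.6,"wx":0,"wy":0,"wz":0},{"gripper":4,"x":-0.1,"y":-0.1,"z":3.2,"wx":0,"wy":0,"wz":0},{"gripper":4,"x":-0.1,"y":-0.1,"z":4.8,"wx":0,"wy":0,"wz":0},{"gripper":4,"x":-0.1,"y":-0.1,"z":4.8,"wx":0,"wy":0,"wz":0}]' 
python3 -m inch '[{"gripper":0,"x":0,"y":0,"z":0,"wx":0,"wy":0,"wz":0},{"gripper":0,"x":0,"y":0,"z":0,"wx":0,"wy":0,"wz":0},{"gripper":0,"x":0,"y":0,"z":0,"wx":0,"wy":0,"wz":0},{"gripper":0,"x":0,"y":0,"z":0,"wx":0,"wy":0,"wz":0},{"gripper":0,"x":0,"y":0,"z":0,"wx":0,"wy":0,"wz":0}]' 30
python3 - <<'E'
from h import *
go((.646,-.162,.088),-.064)
E
```

```text
t: 3.53
eef_pos: [0.6456, -0.1613, 0.086]
eef_rot: [-0.001, 0.726, 0.687, -0.0]
wrist_force: [0.3, 0.5, -0.4]
grip_width: 0.468
grasp_force: 0.0
t: 3.95
eef_pos: [0.6491, -0.1626, 0.0893]
eef_rot: [0.004, 0.727, 0.687, 0.003]
wrist_force: [10.9, 0.8, -0.6]
grip_width: 0.103
grasp_force: 30.5
t 3.95 at [ 0.6491 -0.1626  0.0893] xyz [ 0.04 -0.32  0.13] w [0.09 0.01 0.07] grip 0.88 F [10.9  0.8 -0.6] 30.517161190509796
```

Handle gripped: opening 8.8 mm and 30 N. The bar is about 3 mm farther in +x than estimated. Now I lift along the arc.

```bash

python3 -m inch '[{"gripper":0,"x":0,"y":0.05,"z":-0.92,"wx":0,"wy":0,"wz":0},{"gripper":0,"x":0,"y":-0.24,"z":-1.82,"wx":0,"wy":0,"wz":0},{"gripper":0,"x":0,"y":-0.58,"z":-2.71,"wx":0,"wy":0,"wz":0},{"gripper":0,"x":0,"y":-0.96,"z":-3.59,"wx":0,"wy":0,"wz":0},{"gripper":0,"x":0,"y":-1.39,"z":-4.44,"wx":0,"wy":0,"wz":0}]' 
python3 -m inch '[{"gripper":0,"x":0,"y":-0.47,"z":-0.83,"wx":0,"wy":0,"wz":0},{"gripper":0,"x":0,"y":-0.97,"z":-1.63,"wx":0,"wy":0,"wz":0}]'
```

```text
t: 4.37
eef_pos: [0.6331, -0.1615, 0.1332]
eef_rot: [0.002, 0.727, 0.687, 0.001]
wrist_force: [5.9, 1.4, -1.1]
grip_width: 0.103
grasp_force: 30.0
t: 4.53
eef_pos: [0.6236, -0.1609, 0.1498]
eef_rot: [0.002, 0.727, 0.687, 0.002]
wrist_force: [7.5, 2.5, 0.1]
grip_width: 0.1
grasp_force: 29.8
```

```bash
python3 -c "from h import *;go((.649,-.162,.085),-.064)"
```

```text
t 4.5333 at [ 0.6236 -0.1609  0.1498] xyz [0.04 2.51 6.49] w [0.05 0.   0.07] grip 0.85 F [7.5 2.5 0.1] 29.779399931430817
```

```bash

python3 -m inch '[{"gripper":0,"x":0,"y":-0.5,"z":-0.78,"wx":0,"wy":0,"wz":0},{"gripper":0,"x":0,"y":-1.1,"z":-1.53,"wx":0,"wy":0,"wz":0},{"gripper":0,"x":0,"y":-1.7,"z":-2.25,"wx":0,"wy":0,"wz":0},{"gripper":0,"x":0,"y":-2.35,"z":-2.94,"wx":0,"wy":0,"wz":0},{"gripper":0,"x":0,"y":-2.75,"z":-3.33,"wx":0,"wy":0,"wz":0}]' 
python3 -m inch '[{"gripper":0,"x":0,"y":0,"z":0,"wx":0,"wy":0,"wz":0},{"gripper":0,"x":0,"y":0,"z":0,"wx":0,"wy":0,"wz":0},{"gripper":0,"x":0,"y":0,"z":0,"wx":0,"wy":0,"wz":0},{"gripper":0,"x":0,"y":0,"z":0,"wx":0,"wy":0,"wz":0},{"gripper":0,"x":0,"y":0,"z":0,"wx":0,"wy":0,"wz":0}]' >/dev/null
python3 -m inch '[{"gripper":0,"x":0,"y":0,"z":0,"wx":0,"wy":0,"wz":0},{"gripper":0,"x":0,"y":0,"z":0,"wx":0,"wy":0,"wz":0},{"gripper":0,"x":0,"y":0,"z":0,"wx":0,"wy":0,"wz":0},{"gripper":0,"x":0,"y":0,"z":0,"wx":0,"wy":0,"wz":0},{"gripper":0,"x":0,"y":0,"z":0,"wx":0,"wy":0,"wz":0}]'
python3 - <<'E'
from h import *
go((.649,-.162,.085),-.064)
p,d=viewer.read_camera("side")
print([(a,c,s) for a,c,s in brass(p)])
cv2.imwrite("pics/n2.png",cv2.resize(p[100:340,200:440],None,fx=2.4,fy=2.4))
E
```

```text
t: 4.95
eef_pos: [0.5961, -0.1592, 0.1839]
eef_rot: [0.003, 0.727, 0.687, 0.002]
wrist_force: [6.9, 4.6, 4.2]
grip_width: 0.101
grasp_force: 29.6
t: 5.78
eef_pos: [0.5966, -0.1592, 0.1835]
eef_rot: [0.003, 0.727, 0.687, 0.002]
wrist_force: [7.1, 3.0, 4.3]
grip_width: 0.1
grasp_force: 30.1
t 5.7833 at [ 0.5966 -0.1592  0.1835] xyz [0.02 5.18 9.88] w [0.07 0.01 0.07] grip 0.86 F [7.1 3.  4.3] 30.101872980594635
[(np.int32(41), array([238.56097561, 185.24390244]), array([11,  6], dtype=int32)), (np.int32(377), array([259.31564987, 196.28912467]), array([28, 16], dtype=int32)), (np.int32(570), array([276.5245614 , 278.98245614]), array([28, 27], dtype=int32))]
```

View pics/n2.png

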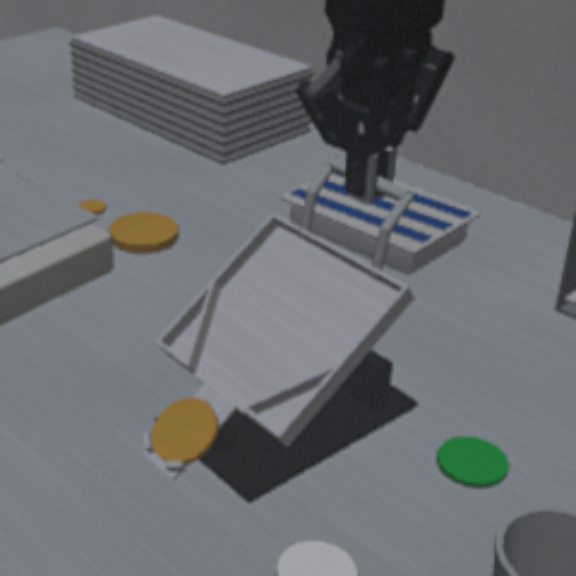

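The disc sits in the lip at crop (186,430), against the end stops. Now I lower along the same arc.

```bash

python3 -m inch '[{"gripper":0,"x":0,"y":0.4,"z":0.39,"wx":0,"wy":0,"wz":0},{"gripper":0,"x":0,"y":1.05,"z":1.08,"wx":0,"wy":0,"wz":0},{"gripper":0,"x":0,"y":1.65,"z":1.8,"wx":0,"wy":0,"wz":0},{"gripper":0,"x":0,"y":2.25,"z":2.55,"wx":0,"wy":0,"wz":0},{"gripper":0,"x":0,"y":2.75,"z":3.33,"wx":0,"wy":0,"wz":0}]' |grep -E "pos|force"
python3 -m inch '[{"gripper":0,"x":0,"y":0.5,"z":0.8,"wx":0,"wy":0,"wz":0},{"gripper":0,"x":0,"y":0.97,"z":1.63,"wx":0,"wy":0,"wz":0},{"gripper":0,"x":0,"y":1.4,"z":2.48,"wx":0,"wy":0,"wz":0},{"gripper":0,"x":0,"y":1.78,"z":3.36,"wx":0,"wy":0,"wz":0},{"gripper":0,"x":0,"y":2.12,"z":4.25,"wx":0,"wy":0,"wz":0}]' |grep -E "pos|force"
python3 -m inch '[{"gripper":0,"x":0,"y":0.15,"z":0.45,"wx":0,"wy":0,"wz":0},{"gripper":0,"x":0,"y":0.29,"z":0.9,"wx":0,"wy":0,"wz":0},{"gripper":0,"x":0,"y":0.35,"z":1.35,"wx":0,"wy":0,"wz":0},{"gripper":0,"x":0,"y":0.4,"z":1.8,"wx":0,"wy":0,"wz":0},{"gripper":0,"x":0,"y":0.4,"z":1.8,"wx":0,"wy":0,"wz":0}]' 
python3 -c "from h import *;go((.649,-.162,.085),-.064)"
```

```text
eef_pos: [0.624, -0.161, 0.1494]
wrist_force: [6.4, 2.4, 2.7]
grasp_force: 30.5
eef_pos: [0.6446, -0.1623, 0.1058]
wrist_force: [3.5, 2.0, 0.2]
grasp_force: 31.0
t: 7.08
eef_pos: [0.6492, -0.1627, 0.0887]
eef_rot: [0.002, 0.727, 0.687, 0.001]
wrist_force: [7.8, 1.5, 3.6]
grip_width: 0.097
grasp_force: 32.0
t 7.0833 at [ 0.6492 -0.1627  0.0887] xyz [ 0.07 -0.03  0.37] w [0.05 0.01 0.07] grip 0.83 F [7.8 1.5 3.6] 31.954531967639923
```

```bash

python3 -m inch '[{"gripper":0,"x":0,"y":0.25,"z":0.1,"wx":0,"wy":0,"wz":0},{"gripper":0,"x":0,"y":0.25,"z":0.1,"wx":0,"wy":0,"wz":0},{"gripper":4,"x":0,"y":0.25,"z":0.1,"wx":0,"wy":0,"wz":0},{"gripper":4,"x":0,"y":0.25,"z":0.1,"wx":0,"wy":0,"wz":0},{"gripper":4,"x":0,"y":0.25,"z":0.1,"wx":0,"wy":0,"wz":0}]' 
python3 -m inch '[{"gripper":4,"x":0,"y":0,"z":-1,"wx":0,"wy":0,"wz":0},{"gripper":4,"x":0,"y":0,"z":-3,"wx":0,"wy":0,"wz":0},{"gripper":4,"x":0,"y":0,"z":-6,"wx":0,"wy":0,"wz":0},{"gripper":4,"x":0,"y":0,"z":-9,"wx":0,"wy":0,"wz":0},{"gripper":4,"x":0,"y":0,"z":-12,"wx":0,"wy":0,"wz":0}]' 
python3 - <<'E'
from h import *
p,d=viewer.read_camera("side")
for a,c,s in brass(p): print(a,c,s,onz("side",*c,.054).round(4))
go((.435,-.149,.2),-.064+np.pi/2)
go((.435,-.149,.2),-.064-np.pi/2)
print(sensors.observe()["qpos"])
cv2.imwrite("pics/n3.png",p)
E
```

```text
t: 7.5
eef_pos: [0.6501, -0.1629, 0.086]
eef_rot: [-0.0, 0.727, 0.687, -0.0]
wrist_force: [0.4, -0.5, -0.4]
grip_width: 0.465
grasp_force: 0.0
t: 7.92
eef_pos: [0.6501, -0.1627, 0.2078]
eef_rot: [-0.0, 0.727, 0.687, -0.0]
wrist_force: [-0.5, -0.7, 0.3]
grip_width: 0.468
grasp_force: 0.0
41 [238.56097561 185.24390244] [11  6] [0.5688 0.142  0.054 ]
380 [259.37368421 196.26315789] [28 17] [0.5709 0.0689 0.054 ]
465 [277.77419355 269.52688172] [30 21] [ 0.4354 -0.1476  0.054 ]
t 7.9667 at [ 0.6518 -0.1634  0.2149] xyz [  0.22 -21.74   1.27] w [  0.05   0.11 -14.93] grip 4.0 F [ 0.3 -0.5  5.7] 0.0
t 7.9667 at [ 0.6518 -0.1634  0.2149] xyz [  0.22 -21.74   1.27] w [ 0.11 -0.05 15.07] grip 4.0 F [ 0.3 -0.5  5.7] 0.0
[-4.21388584e-01  6.19155250e-01  9.83595090e-01 -1.91163137e-04
  1.52802167e+00 -3.64776411e-01]
```

```bash

python3 -m inch '[{"gripper":6.2,"x":0.2,"y":-4,"z":0,"wx":0,"wy":0,"wz":1},{"gripper":6.2,"x":0.2,"y":-8,"z":0,"wx":0,"wy":0,"wz":2},{"gripper":6.2,"x":0.2,"y":-12,"z":0,"wx":0,"wy":0,"wz":3},{"gripper":6.2,"x":0.2,"y":-16,"z":0,"wx":0,"wy":0,"wz":4},{"gripper":6.2,"x":0.2,"y":-20,"z":0,"wx":0,"wy":0,"wz":5}]' |head -2
python3 -m inch '[{"gripper":6.2,"x":0,"y":0,"z":0,"wx":0,"wy":0,"wz":5},{"gripper":6.2,"x":0,"y":0,"z":0,"wx":0,"wy":0,"wz":5},{"gripper":6.2,"x":0,"y":0,"z":0,"wx":0,"wy":0,"wz":5},{"gripper":6.2,"x":0,"y":0,"z":0,"wx":0,"wy":0,"wz":5},{"gripper":6.2,"x":0,"y":0,"z":0,"wx":0,"wy":0,"wz":5}]' |head -2
python3 -m inch '[{"gripper":6.2,"x":0,"y":0,"z":0,"wx":0,"wy":0,"wz":5},{"gripper":6.2,"x":0,"y":0,"z":0,"wx":0,"wy":0,"wz":5},{"gripper":6.2,"x":0,"y":0,"z":0,"wx":0,"wy":0,"wz":5},{"gripper":6.2,"x":0,"y":0,"z":0,"wx":0,"wy":0,"wz":5},{"gripper":6.2,"x":0,"y":0,"z":0,"wx":0,"wy":0,"wz":5}]' |head -2
python3 - <<'E'
from h import *
go((.435,-.148,.12),-.064-np.pi/2)
print(sensors.observe()["qpos"])
E
```

```text
t: 8.38
eef_pos: [0.4488, -0.149, 0.2061]
t: 8.8
eef_pos: [0.4507, -0.1495, 0.2062]
t: 9.22
eef_pos: [0.4508, -0.1495, 0.206]
t 9.2167 at [ 0.4508 -0.1495  0.206 ] xyz [-1.59 -0.06  8.6 ] w [ 0.   -0.    0.05] grip 6.2 F [-0.  -0.4  1. ] 0.0
[-5.70118544e-01  2.91114871e-01  1.57330852e+00 -9.71603533e-05
  1.27692328e+00  1.05955578e+00]
```

```bash

python3 -m inch '[{"gripper":6.2,"x":-1.6,"y":0,"z":3,"wx":0,"wy":0,"wz":0},{"gripper":6.2,"x":-1.6,"y":0,"z":6,"wx":0,"wy":0,"wz":0},{"gripper":6.2,"x":-1.6,"y":0,"z":8.6,"wx":0,"wy":0,"wz":0},{"gripper":6.2,"x":-1.6,"y":0,"z":8.6,"wx":0,"wy":0,"wz":0},{"gripper":6.2,"x":-1.6,"y":0,"z":8.6,"wx":0,"wy":0,"wz":0}]' |head -2
python3 - <<'E'
from h import *
p,d=viewer.read_camera("side")
go((.435,-.148,.07),-.064-np.pi/2)
for a,c,s in brass(p): print(a,c,s,onz("side",*c,.053).round(4))
T=viewer.calibration("side");K=T["intrinsics"];M=T["cam_to_world"]
v,w=np.mgrid[:420,:560]; X=np.stack([(w-K[0,2])/K[0,0]*d,(v-K[1,2])/K[1,1]*d,d],-1)@M[:3,:3].T+M[:3,3]
m=(d>0)&(abs(X[...,0]-.435)<.03)&(abs(X[...,1]+.149)<.07)&(X[...,2]>.075)
for lo,hi in((-.22,-.15),(-.15,-.08)):
    k=m&(X[...,1]>lo)&(X[...,1]<hi); print(k.sum(),np.percentile(X[k],[0,2,5,100],axis=0).round(4))
cv2.imwrite("pics/n4.png",cv2.resize(p[150:320,180:380],None,fx=3,fy=3,interpolation=cv2.INTER_CUBIC))
E
```

```text
t: 9.63
eef_pos: [0.4348, -0.1485, 0.1197]
t 9.6833 at [ 0.4354 -0.1489  0.1207] xyz [-0.05 -0.09  5.07] w [ 0.   -0.01  0.09] grip 6.23 F [-0.1  0.8  0.2] 0.0
41 [238.56097561 185.24390244] [11  6] [0.5699 0.1436 0.053 ]
466 [277.78755365 269.54077253] [30 21] [ 0.4362 -0.1467  0.053 ]
5440 [[ 0.405  -0.219   0.1068]
 [ 0.4057 -0.2184  0.1245]
 [ 0.4069 -0.2175  0.1481]
 [ 0.4648 -0.1502  0.4147]]
1378 [[ 0.4051 -0.1498  0.1069]
 [ 0.4132 -0.1454  0.1115]
 [ 0.4161 -0.1411  0.1176]
 [ 0.4648 -0.0801  0.4435]]
```

View pics/n4.png

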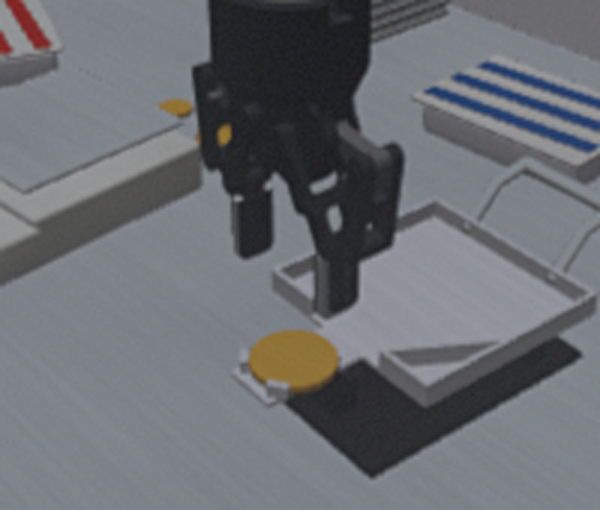

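The side crop shows the disc at (295,360) in the lip, with the fingers at (255,250) and (338,310) straddling it. The fingertips stand 14 mm ahead of the TCP at this opening. I descend to TCP z 0.066 and close.

```bash

python3 -m inch '[{"gripper":6.2,"x":0,"y":-0.1,"z":2,"wx":0,"wy":0,"wz":0},{"gripper":6.2,"x":0,"y":-0.1,"z":4,"wx":0,"wy":0,"wz":0},{"gripper":6.2,"x":0,"y":-0.1,"z":5.4,"wx":0,"wy":0,"wz":0},{"gripper":6.2,"x":0,"y":-0.1,"z":5.4,"wx":0,"wy":0,"wz":0},{"gripper":6.2,"x":0,"y":-0.1,"z":5.4,"wx":0,"wy":0,"wz":0}]' 
python3 -m inch '[{"gripper":4.5,"x":0,"y":0,"z":0,"wx":0,"wy":0,"wz":0},{"gripper":4.5,"x":0,"y":0,"z":0,"wx":0,"wy":0,"wz":0},{"gripper":4.5,"x":0,"y":0,"z":0,"wx":0,"wy":0,"wz":0},{"gripper":4.5,"x":0,"y":0,"z":0,"wx":0,"wy":0,"wz":0},{"gripper":4.5,"x":0,"y":0,"z":0,"wx":0,"wy":0,"wz":0}]' 30
```

```text
t: 10.1
eef_pos: [0.4356, -0.1479, 0.0669]
eef_rot: [0.0, 1.0, -0.028, 0.001]
wrist_force: [-0.4, -0.6, -0.4]
grip_width: 0.724
grasp_force: 0.0
t: 10.52
eef_pos: [0.4358, -0.1481, 0.0676]
eef_rot: [0.001, 1.0, -0.028, 0.002]
wrist_force: [-0.1, 1.3, 6.4]
grip_width: 0.565
grasp_force: 29.8
```

```bash

python3 -m inch '[{"gripper":4.5,"x":0,"y":0,"z":-0.7,"wx":0,"wy":0,"wz":0},{"gripper":4.5,"x":0,"y":0,"z":-2,"wx":0,"wy":0,"wz":0},{"gripper":4.5,"x":0,"y":0,"z":-4,"wx":0,"wy":0,"wz":0},{"gripper":4.5,"x":0,"y":0,"z":-6.5,"wx":0,"wy":0,"wz":0},{"gripper":4.5,"x":0,"y":0,"z":-9,"wx":0,"wy":0,"wz":0}]' 
python3 - <<'E'
from h import *
p,d=viewer.read_camera("side")
go((.477,.174,.155),-.064-np.pi/2)
print(brass(p))
cv2.imwrite("pics/n5.png",cv2.resize(p[120:320,200:360],None,fx=3,fy=3,interpolation=cv2.INTER_CUBIC))
E
```

```text
t: 10.93
eef_pos: [0.4346, -0.1474, 0.1578]
eef_rot: [0.0, 1.0, -0.028, 0.0]
wrist_force: [0.7, -0.4, -0.5]
grip_width: 0.563
grasp_force: 31.5
t 10.9833 at [ 0.4364 -0.1484  0.1622] xyz [  2.24 -32.42   0.6 ] w [ 0.04 -0.07  0.08] grip 4.81 F [ 2.2 -0.9  5. ] 31.55107855796814
[(np.int32(41), array([238.56097561, 185.24390244]), array([11,  6], dtype=int32)), (np.int32(147), array([251.82993197, 197.01360544]), array([13, 16], dtype=int32)), (np.int32(327), array([271.18348624, 224.20489297]), array([20, 20], dtype=int32))]
```

View pics/n5.png

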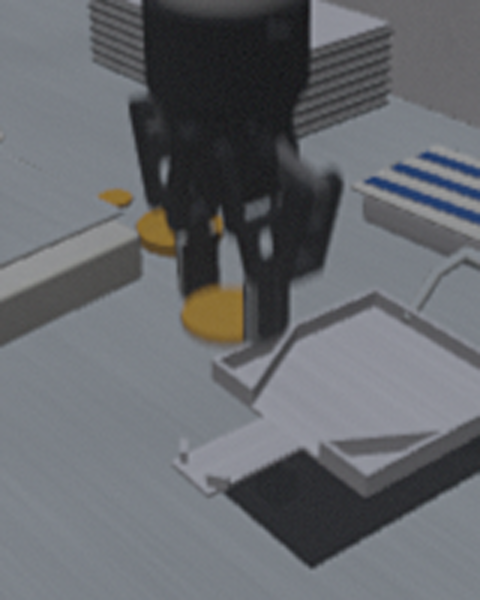

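The disc is held level between the fingers at crop (225,313), and the lip is empty. Now I carry it to the scale.

```bash

python3 -m inch '[{"gripper":4.5,"x":0.2,"y":-2,"z":0,"wx":0,"wy":0,"wz":0},{"gripper":4.5,"x":0.4,"y":-5,"z":0,"wx":0,"wy":0,"wz":0},{"gripper":4.5,"x":0.6,"y":-8.5,"z":0,"wx":0,"wy":0,"wz":0},{"gripper":4.5,"x":0.9,"y":-12,"z":0,"wx":0,"wy":0,"wz":0},{"gripper":4.5,"x":1.1,"y":-15.5,"z":0,"wx":0,"wy":0,"wz":0}]' |grep -E "pos|grip|grasp"
python3 -m inch '[{"gripper":4.5,"x":0.3,"y":-3.5,"z":0,"wx":0,"wy":0,"wz":0},{"gripper":4.5,"x":0.6,"y":-7,"z":0,"wx":0,"wy":0,"wz":0},{"gripper":4.5,"x":0.9,"y":-10.5,"z":0,"wx":0,"wy":0,"wz":0},{"gripper":4.5,"x":1.1,"y":-14,"z":0,"wx":0,"wy":0,"wz":0},{"gripper":4.5,"x":1.1,"y":-16.8,"z":0,"wx":0,"wy":0,"wz":0}]' |grep -E "pos|grip|grasp"
python3 -m inch '[{"gripper":4.5,"x":0,"y":0,"z":0.5,"wx":0,"wy":0,"wz":0},{"gripper":4.5,"x":0,"y":0,"z":1,"wx":0,"wy":0,"wz":0},{"gripper":4.5,"x":0,"y":0,"z":1,"wx":0,"wy":0,"wz":0}]' |grep -E "pos|grip|grasp"
python3 - <<'E'
from h import *
go((.477,.174,.079),-.064-np.pi/2)
E
```

```text
eef_pos: [0.4547, 0.008, 0.1568]
grip_width: 0.56
grasp_force: 31.5
eef_pos: [0.4752, 0.1761, 0.1568]
grip_width: 0.565
grasp_force: 31.5
eef_pos: [0.4746, 0.1733, 0.1453]
grip_width: 0.562
grasp_force: 31.5
t 12.0667 at [0.4746 0.1733 0.1453] xyz [ 0.24 -0.09  6.63] w [0.01 0.01 0.07] grip 4.8 F [ 0.1  0.5 -0.2] 31.532090306282043
```

Descend slowly, with the last few millimetres as small steps under force watch.

```bash

python3 -m inch '[{"gripper":4.5,"x":0.2,"y":-0.1,"z":2,"wx":0,"wy":0,"wz":0},{"gripper":4.5,"x":0.2,"y":-0.1,"z":4,"wx":0,"wy":0,"wz":0},{"gripper":4.5,"x":0.2,"y":-0.1,"z":5.6,"wx":0,"wy":0,"wz":0},{"gripper":4.5,"x":0.2,"y":-0.1,"z":6.2,"wx":0,"wy":0,"wz":0},{"gripper":4.5,"x":0.2,"y":-0.1,"z":6.2,"wx":0,"wy":0,"wz":0}]' |grep -E "pos|force"
python3 -m inch '[{"gripper":4.5,"x":0,"y":0,"z":0.2,"wx":0,"wy":0,"wz":0},{"gripper":4.5,"x":0,"y":0,"z":0.3,"wx":0,"wy":0,"wz":0},{"gripper":4.5,"x":0,"y":0,"z":0.3,"wx":0,"wy":0,"wz":0}]' |grep -E "pos|force"
python3 -m inch '[{"gripper":4.5,"x":0,"y":0,"z":0.1,"wx":0,"wy":0,"wz":0},{"gripper":4.5,"x":0,"y":0,"z":0.2,"wx":0,"wy":0,"wz":0},{"gripper":4.5,"x":0,"y":0,"z":0.2,"wx":0,"wy":0,"wz":0}]' |grep -E "pos|force"
```

```text
eef_pos: [0.4768, 0.1735, 0.083]
wrist_force: [-0.2, -0.5, -1.3]
grasp_force: 31.5
eef_pos: [0.4776, 0.1744, 0.0814]
wrist_force: [-0.9, -0.4, -0.5]
grasp_force: 31.5
eef_pos: [0.4772, 0.1746, 0.0788]
wrist_force: [-0.8, -0.0, -1.5]
grasp_force: 31.5
```

```bash

python3 -m inch '[{"gripper":4.5,"x":0,"y":0,"z":0.1,"wx":0,"wy":0,"wz":0},{"gripper":4.5,"x":0,"y":0,"z":0.1,"wx":0,"wy":0,"wz":0},{"gripper":4.5,"x":0,"y":0,"z":0.1,"wx":0,"wy":0,"wz":0}]' |grep -E "pos|force"
python3 -m inch '[{"gripper":4.5,"x":0,"y":0,"z":0.1,"wx":0,"wy":0,"wz":0},{"gripper":4.5,"x":0,"y":0,"z":0.1,"wx":0,"wy":0,"wz":0},{"gripper":4.5,"x":0,"y":0,"z":0.1,"wx":0,"wy":0,"wz":0}]' |grep -E "pos|force"
```

```text
eef_pos: [0.4773, 0.1746, 0.0778]
wrist_force: [0.3, 0.1, -1.0]
grasp_force: 31.6
eef_pos: [0.4773, 0.1746, 0.0776]
wrist_force: [-2.2, -0.3, 9.0]
grasp_force: 32.6
```

Contact: 9 N upward at TCP z 0.0776, as predicted. I release and retreat.

```bash

python3 -m inch '[{"gripper":5.6,"x":0,"y":0,"z":-0.05,"wx":0,"wy":0,"wz":0},{"gripper":6.2,"x":0,"y":0,"z":-0.05,"wx":0,"wy":0,"wz":0},{"gripper":6.2,"x":0,"y":0,"z":-0.05,"wx":0,"wy":0,"wz":0},{"gripper":6.2,"x":0,"y":0,"z":-0.05,"wx":0,"wy":0,"wz":0}]' |grep -E "pos|force|grip"
python3 -m inch '[{"gripper":6.2,"x":0,"y":0,"z":-1,"wx":0,"wy":0,"wz":0},{"gripper":6.2,"x":0,"y":0,"z":-4,"wx":0,"wy":0,"wz":0},{"gripper":6.2,"x":0,"y":0,"z":-8,"wx":0,"wy":0,"wz":0},{"gripper":6.2,"x":0,"y":0,"z":-12,"wx":0,"wy":0,"wz":0},{"gripper":6.2,"x":0,"y":0,"z":-14,"wx":0,"wy":0,"wz":0}]' |grep -E "pos|force|grip"
python3 -m inch '[{"gripper":6.2,"x":0,"y":18,"z":0,"wx":0,"wy":0,"wz":0},{"gripper":6.2,"x":0,"y":18,"z":0,"wx":0,"wy":0,"wz":0},{"gripper":6.2,"x":0,"y":18,"z":0,"wx":0,"wy":0,"wz":0},{"gripper":6.2,"x":0,"y":18,"z":0,"wx":0,"wy":0,"wz":0},{"gripper":6.2,"x":0,"y":18,"z":0,"wx":0,"wy":0,"wz":0}]' |grep -E "pos|force|grip"
python3 - <<'E'
from h import *
p,d=viewer.read_camera("side"); q,e=viewer.read_camera("top")
for n,im in(("side",p),("top",q)):
    for a,c,s in brass(im): print(n,a,c,s,onz(n,*c,.065).round(4))
cv2.imwrite("pics/n6.png",np.hstack([cv2.resize(p[120:320,120:320],None,fx=2,fy=2),cv2.resize(q[150:350,100:300],None,fx=2,fy=2)]))
E
```

```text
eef_pos: [0.4772, 0.1746, 0.0771]
wrist_force: [0.1, 0.1, 0.6]
grip_width: 0.726
grasp_force: 0.0
eef_pos: [0.4781, 0.1748, 0.2216]
wrist_force: [-0.5, -0.5, 0.7]
grip_width: 0.726
grasp_force: 0.0
eef_pos: [0.4667, -0.0092, 0.2172]
wrist_force: [-0.0, -0.4, -0.3]
grip_width: 0.727
grasp_force: 0.0
side 41 [238.56097561 185.24390244] [11  6] [0.5564 0.1239 0.065 ]
side 198 [195.14646465 188.95959596] [23 11] [0.4752 0.1731 0.065 ]
side 378 [259.36243386 196.26455026] [28 16] [0.5584 0.0528 0.065 ]
top 616 [213.14772727 170.76623377] [31 29] [0.6154 0.1271 0.065 ]
top 115 [177.54782609 172.52173913] [12 12] [0.6099 0.2029 0.065 ]
top 278 [184.79136691 234.58633094] [18 23] [0.4786 0.18   0.065 ]
```

View pics/n6.png

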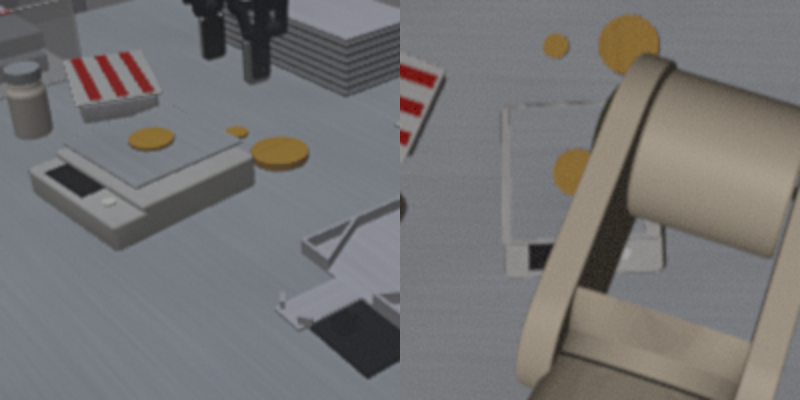

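The side crop shows the disc flat on the middle of the pan at (151,138), about (0.477, 0.174), with the gripper clear at (240,40). The tray is flat and the lip is empty. I hand in.

```bash

python3 -m inch '[{"gripper":6.2,"x":0,"y":0,"z":0,"wx":0,"wy":0,"wz":0},{"gripper":6.2,"x":0,"y":0,"z":0,"wx":0,"wy":0,"wz":0},{"gripper":6.2,"x":0,"y":0,"z":0,"wx":0,"wy":0,"wz":0}]' |head -1
python3 -c "from plant import robot;print(robot.job_done())"
```

```text
t: 15.0
the job is handed in; nothing more can be done
None
```

I tipped the brass weight into the lip, lowered the tray flat with it still there, and laid it flat near the centre of the scale pan; the job was handed in at about 15 s with the gripper clear, and no verdict came back.

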